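Hold the spring clamp open at its mark

TASK

A roll of tape has been left over the upright handle of the spring-loaded box clamp: lift it off and lay it gently, flat on the bare bench top, clear of the clamp. Then pull the handle out towards the front end of the clamp until the carriage's pointer stands level with the point of the black set clip, and finish while still gripping the handle and holding it there against the spring, so that a colleague can load a box. Leave everything else where it is.

Things in the scene. Friction and masses are not known exactly. Their poses are not given: they have to be found in the camera images.
- jig: box clamp fixed to the bench: dark steel base plate 250 (x) x 130 (y) x 12 mm, grey back jaw 76 mm high at its +x end, sprung aluminium carriage. Origin: underside centre of the plate, on the bench, straight below the handle when the carriage is home. -x points to the front end, the way the carriage is pulled (roughly to the robot); z up
- jaw (a joint): how far the carriage (80 x 92 mm plate, top 40 mm above the bench, with a 110 mm wide front jaw, 76 mm high, 66 to 82 mm in +x from the handle) is pulled out along the clamp's -x, m: 0 home, as at the start, stop at 0.085. The spring pulls it back with about 5.5 N at home, 12 N at 0.07
- handle (a point): grip point on the axis of the upright black round handle of the carriage, 68 mm above the bench; the handle is 16 mm in diameter and stands from 40 mm (carriage top; a 23 mm collar up to 46 mm) to 90 mm above the bench. Moves with the carriage; axes as the clamp's.
- pointer (a point): tip of the small aluminium pointer on the carriage's left (+y) edge, 30 mm in -x and 52 mm in +y from the handle's axis, 35 mm above the bench; moves with the carriage; axes as the clamp's
- mark_point (a point): tip of the point of the black set clip (18 x 10 x 25 mm, top 38 mm above the bench, fixed on the clamp's left edge); axes as the clamp's. The pointer is level with it when both have the same position along the clamp's x. It is set 45 to 70 mm in -x from the pointer's home, anew each time
- tape: the roll of brown tape to take off: a ring about 92 mm outside diameter, 24 mm high, hole about 72 mm, so a wall about 9 mm thick (its middle about 41 mm from the axis), about 0.085 kg. Origin: centre of the underside, z along the ring's axis. At the start it lies flat on the carriage plate (underside 40 mm above the bench), round the handle, at most 5 mm off centre.
- tape_mid (a point): middle of that roll, on its axis, 12 mm above its underside. The bench left (+y) of the clamp is bare, but for the loose things listed here, for x 0.35 to 0.75 and up to y 0.48
- other_roll: a second roll of brown tape, 88 mm diameter, 25 mm high, lying on the bench; origin centre of underside; leave it alone
- packet: small upright paper carton 31 x 52 x 83 mm; origin centre of underside; leave it alone
- glue: upright glue stick, 28 mm diameter, 94 mm high; origin centre of underside; leave it alone
- counter: round hand tally counter, 69 x 48 x 20 mm, lying on the bench; origin centre of underside; leave it alone
There are look-alikes about, which are no part of the job. What is shaped like the tape but yellow is not meant.

How it is judged:
On the way, in this order (a step that is already met when the one before it is completed fails the run):
1. the roll is lifted up and off the handle, with the carriage still near home (height (world z) of tape_mid above 0.102 m and value of joint jaw below 0.015 m), for 0.1 s.
2. the roll lies flat on the bench, let go, clear of the clamp, with the carriage still near home (height (world z) of tape_mid between 0.007 and 0.017 m and (angle between tape's own z axis and vertical below 0.12 rad or angle between tape's own z axis and vertical above 3.02 rad) and contact force between tape and jig below 0.05 N and contact force between the fingers and tape below 0.05 N and linear speed of tape below 0.03 m/s and value of joint jaw below 0.015 m), for 0.2 s.
3. the carriage is pulled out to the mark by the gripper (x of pointer in the frame of mark_point between -0.005 and 0.005 m and contact force between the fingers and jig above 2 N), for 0.3 s.
At the end, for the whole second after the job is handed in: The carriage is held still by the fingers (more than 2 N on the clamp) with its pointer within 5 mm of the set clip's point along the clamp; the roll lies flat and still on the bench, touching neither clamp nor fingers (all of step 3 and height (world z) of tape_mid between 0.007 and 0.017 m and (angle between tape's own z axis and vertical below 0.12 rad or angle between tape's own z axis and vertical above 3.02 rad) and contact force between tape and jig below 0.05 N and contact force between the fingers and tape below 0.05 N and linear speed of tape below 0.03 m/s and velocity of joint jaw between -0.01 and 0.01 m/s); the arm keeps its last pose, push and grip.
It fails at once if a bystander is moved more than 25 mm (distance of any of other_roll, packet, glue, counter from where it was at the start of the episode above 0.025 m).
It fails at once if the roll is dropped or thrown on to the bench (faster than 0.7 m/s with its middle under 40 mm high) (height (world z) of tape_mid below 0.04 m and linear speed of tape above 0.7 m/s).
It also fails if it takes over 51 s, if anything falls off the work surface, if the arm or the gripper's body presses on something with over 40 N, if the wrist force passes 120 N, or if a joint passes its speed limit or range.

ROBOT

A 6-joint arm with a two-finger parallel gripper is mounted at the origin on a cart in front of the work surface, level with it; the furniture and walls round the work are solid. World frame = base frame: x ahead of the robot, y to its left, z up, the work surface at z = 0. Lengths are in m, angles in rad, forces in N, time in s.
With the tool pointing down it reaches from about 0.35 to 0.775 m from the base axis. Payload 7.3 kg.
Tool frame: the origin (TCP) lies on the centre line of the jaws, within the pads' length; the fingertips stand ahead of it and the grasp point (between the pads) lies 11 mm behind it (robot.nose_length is the z of the fingertips in the tool frame, in m); z points along the fingers, y is the line along which they close (so a half turn about z gives the same grasp; the last joint's range is limited). The gripper opens to 92 mm and grips with 3 to 60 N. Pads are 19 mm wide; open, the fingers measure 130 mm over their backs; the gripper's body (75 mm by 190 mm) begins 47 mm behind the grasp point.
Start: joints at [-1.456, 0.342, 1.524, -0, 1.275, -0.146], TCP at [0.135, -0.507, 0.211] pointing down, gripper open.
Joint ranges: [-2.53, 2.53], [-0.77, 2.02], [0.04, 2.7], [-1, 4.14], [0.28, 2.66], [-3.11, 3.11]. Speed limits (rad/s): [2.57, 2.57, 3.14, 3.14, 3.14, 3.14].

INTERFACE

Orientations are given as [roll, pitch, yaw] about the fixed x, y, z axes, in that order (R = Rz(yaw) Ry(pitch) Rx(roll)).
In Python, from cell import robot, cams gives the robot as it stands. The module is installed in compiled form; this text tells all that it offers.
- The arm moves only by the tool carry_out, never from a script. Its argument "deltas" is a list of rows, each a list of 7 numbers: the shift along the tool's x, y, z in cm, then the turn, a rotation vector about the tool's x, y, z in rad, then the opening, from 0 (shut) to 1 (fully open). A call has exactly 8 rows; each row shifts and turns the commanded pose from where the row before left it, along the tool's axes as they then stand; what a row does not reach is not made up. A row lasts 1/12 s, in which the tool goes at most 41.7 mm and 7.16 degrees, less where a joint would pass 70% of its speed; a pose out of reach is approached as far as the arm can. A call is refused whole if a number of a shift passes 4.17 or a number of a turn 0.125, either way. A call with a gripper value outside its range is refused whole. The fingers move at their own pace and stop on an object; "force" is the grip in N (left out, the last holds). Time passes only in rows, so rows that do not move let the fingers close, or fill a call up. It gives the time, the measured TCP pose, the force, the opening and the grip force at its end, in the units of the state.
- robot.observe(): the state, without advancing time (a new reading comes with each control period).
- cams.read_camera(name): name is "scene" or "top" or "wrist"; returns a dict with "image" (384x512x3 uint8, blue, green, red), "depth" (384x512 float32, m along the optical axis (not along the pixel's ray), 0 where there is no reading), "fx", "fy", "cx", "cy" (pixels), "world_to_cam" (4x4, takes a point from world to camera coordinates). Camera axes: x right, y up, looking along -z (the intrinsics and any distortion apply to the point x, -y, -z); pixel columns grow to the right and rows downward; lengths in m; the calibration is good to about 2 mm. A picture is of the moment at which its call begins.
- robot.hand_in(): hands the job in; it is judged then, once.
The state is a dict: "time": time; "qpos": joint angles; "qvel": joint speeds; "joint_efforts": joint torques, N m; "tool_pos": TCP position; "tool_rot": TCP orientation; "contact_force": force on the tool from outside, world axes, zero at the start; "torque": the same for the moment, N m; "opening": finger opening in m; "grip_force": force on a finger pad.
Only numpy, scipy, OpenCV 4.12 (cv2) and the standard library are available. Lean on these libraries where they do the work, as an engineer would, in place of code of your own. Each camera call takes 0.05 s, during which the arm holds its last target. There are 200 camera calls.

## Working session

There is one attempt and no reset: what is moved stays moved. The work goes in short steps, Python scripts to look and compute and a tool call to move; the robot and the scene stay as the last step left them, time stands still between calls to the robot, and variables do not carry over. Pictures are saved under pics/ and viewed, at most 10 in all, crops included, and the job is handed in when it is done.

Besides the shell and the picture viewer there is one more tool, called after "Emit:" by a JSON object that holds its "op" and its "data". carry_out: Moves the arm, as the interface text tells. Its arguments: {"type":"object","properties":{"deltas":{"type":"array","items":{"type":"array","items":{"type":"number"}}},"force":{"type":"number"}},"required":["deltas"]}

```bash
mkdir -p pics
cat > h.py <<'E'
import numpy as np, cv2
from cell import robot, cams
from scipy.spatial.transform import Rotation as R
def shot(n,f=None):
    c=cams.read_camera(n)
    if f: cv2.imwrite('pics/'+f,c['image'])
    np.savez('last_%s.npz'%n,**c); return c
def load(n): return dict(np.load('last_%s.npz'%n))
def ray(c,u,v):
    M=np.linalg.inv(c['world_to_cam']); d=np.array([(u-c['cx'])/c['fx'],-(v-c['cy'])/c['fy'],-1.])
    return M[:3,3],M[:3,:3]@d
def onz(c,u,v,z):
    o,d=ray(c,u,v); return o+d*(z-o[2])/d[2]
def dep(c,u,v):
    o,d=ray(c,u,v); return o+d*float(c['depth'][int(v),int(u)])
E
python3 - <<'E'
from h import *
a=shot('scene','s1.png');b=shot('top','t1.png')
s=robot.observe();print({k:np.round(v,3) for k,v in s.items()},robot.nose_length)
for c in(a,b):print(c['fx'],np.round(np.linalg.inv(c['world_to_cam'])[:3,3],3), [k for k in c])
E
```

```text
{'time': np.float64(0.1), 'qpos': array([-1.456,  0.343,  1.525, -0.   ,  1.275, -0.146]), 'qvel': array([-0.002, -0.002, -0.   ,  0.001,  0.001, -0.001]), 'joint_efforts': array([ 1.0000e-03, -4.3201e+01, -2.4469e+01,  7.2000e-02,  5.3000e-02,
       -0.0000e+00]), 'tool_pos': array([ 0.135, -0.507,  0.211]), 'tool_rot': array([-3.14 , -0.   ,  0.261]), 'contact_force': array([-0.334, -0.167, -0.572]), 'torque': array([-0.029, -0.043,  0.044]), 'grip_force': np.float64(0.0), 'opening': np.float64(0.092)} 0.008
416.6534423908112 [0.039 0.754 0.883] ['image', 'depth', 'fx', 'fy', 'cx', 'cy', 'world_to_cam']
488.58408779282234 [0.43  0.119 1.381] ['image', 'depth', 'fx', 'fy', 'cx', 'cy', 'world_to_cam']
```

View pics/t1.png

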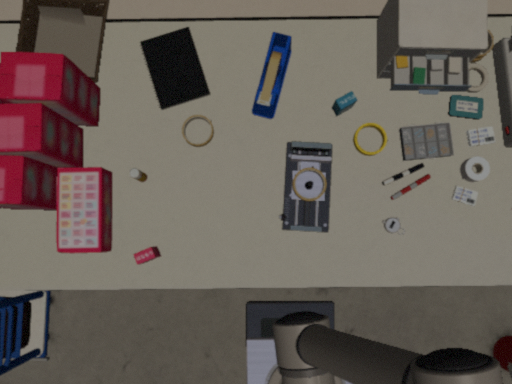

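View pics/s1.png

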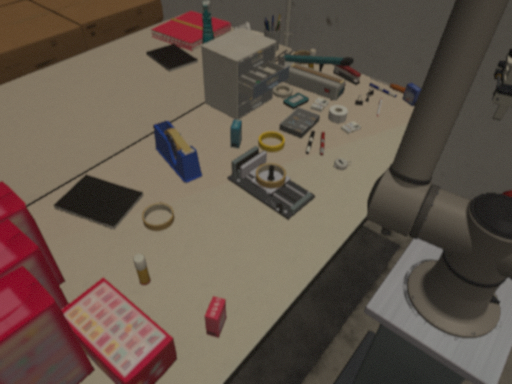

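The top view shows the clamp at (308,187) with the roll round the handle at about (309,184) and the set clip at about (284,218). The other roll is at (198,130), the glue at (138,174) and the packet at (147,255). The bench between columns 170 and 270, rows 160 to 240, is bare. I'll enlarge the clamp and get the numbers.

Run:
```python
from h import *
c=load('top');im=c['image']
cv2.imwrite('pics/t1c.png',cv2.resize(im[135:240,270:345],None,fx=5.6,fy=5.6,interpolation=cv2.INTER_CUBIC))
print('handle',onz(c,309,185,.09),'depth',dep(c,309,185))
for u,v in[(284,218),(198,130),(240,190)]:print(onz(c,u,v,.0),dep(c,u,v))
hsv=cv2.cvtColor(im,cv2.COLOR_BGR2HSV)
print(hsv[184,294],hsv[184,323],hsv[169,309],hsv[190,240])
m=cv2.inRange(hsv,(8,50,60),(28,200,255));m[:160]=0;m[212:]=0;m[:,:285]=0;m[:,335:]=0
ct=max(cv2.findContours(m,0,2)[0],key=cv2.contourArea);(u,v),r=cv2.minEnclosingCircle(ct);e=cv2.fitEllipse(ct)
print(u,v,r,e,onz(c,u,v,.064),onz(c,*e[0],.064),'r',r*(1.381-.064)/c['fx'])
# base plate by depth/dark
g=cv2.inRange(im,(0,0,0),(85,85,85));g[:,:280]=0;g[:135]=0;g[240:]=0;g[:,340:]=0
ct=max(cv2.findContours(g,0,2)[0],key=cv2.contourArea);q=cv2.minAreaRect(ct);print(q)
print(np.round([onz(c,*p,.012) for p in cv2.boxPoints(q)],3))
```

```text
handle [ 0.56716262 -0.01542147  0.09      ] depth [ 0.56665143 -0.01492049  0.09480327]
[0.48391365 0.04772308 0.        ] [0.48254833 0.0495262  0.03482625]
[0.73945    0.29021409 0.        ] [ 0.74012223  0.29058528 -0.0029976 ]
[0.56495707 0.17130395 0.        ] [5.64905362e-01 1.71284028e-01 5.28210248e-04]
[ 19  88 113] [19 41 87] [ 19  86 107] [ 21  33 131]
309.0966491699219 183.78614807128906 17.32228660583496 ((309.0881652832031, 183.9485626220703), (32.70011901855469, 33.49306869506836), 71.13298034667969) [ 0.57323168 -0.01846354  0.064     ] [ 0.57278965 -0.01843138  0.064     ] r 0.04669298904707348
((306.3149108886719, 186.51657104492188), (47.67086410522461, 87.30022430419922), 3.012787342071533)
[[ 0.453  0.059  0.012]
 [ 0.7    0.042  0.012]
 [ 0.691 -0.092  0.012]
 [ 0.445 -0.073  0.012]]
```

View pics/t1c.png

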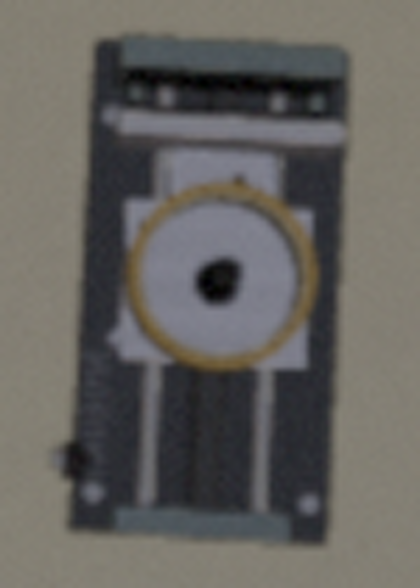

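The handle is at about (0.568, -0.016) and the roll's centre at about (0.573, -0.0185) with radius 46.7 mm, which fits the given size. The clamp yaw is about -0.066. I'll turn the tool so its y lies along the clamp's x, then go above the clamp.

Emit:
{"op": "carry_out", "data": {"deltas": [[0,0,0,0,0,-0.124,1],[0,0,0,0,0,-0.124,1],[0,0,0,0,0,-0.124,1],[0,0,0,0,0,-0.124,1],[0,0,0,0,0,-0.124,1],[0,0,0,0,0,-0.124,1],[0,0,0,0,0,-0.124,1],[0,0,0,0,0,-0.124,1]]}}

```text
time: 0.77
tool_pos: [0.1354, -0.507, 0.2109]
tool_rot: [-3.141, -0.001, 1.259]
contact_force: [-0.3, -0.7, 0.2]
opening: 0.0917
grip_force: 0.0
```

Emit:
{"op": "carry_out", "data": {"deltas": [[0,0,0,0,0,-0.124,1],[0,0,0,0,0,-0.124,1],[2.86,2.0,0,0,0,0,1],[2.86,2.0,0,0,0,0,1],[2.86,2.0,0,0,0,0,1],[2.86,2.0,0,0,0,0,1],[2.86,2.0,0,0,0,0,1],[2.86,2.0,0,0,0,0,1]]}}

```text
time: 1.43
tool_pos: [0.2677, -0.3429, 0.2111]
tool_rot: [-3.141, -0.0, 1.5]
contact_force: [1.1, -0.3, -0.8]
opening: 0.0917
grip_force: 0.0
```

Emit:
{"op": "carry_out", "data": {"deltas": [[2.86,2.0,0,0,0,0,0.8],[2.86,2.0,0,0,0,0,0.6],[2.86,2.0,0,0,0,0,0.4],[2.86,2.0,0,0,0,0,0.23],[2.86,2.0,0,0,0,0,0.23],[2.86,2.0,0,0,0,0,0.23],[2.86,2.0,0,0,0,0,0.23],[2.86,2.0,0,0,0,0,0.23]]}}

```text
time: 2.1
tool_pos: [0.4434, -0.1257, 0.2111]
tool_rot: [-3.141, -0.0, 1.501]
contact_force: [0.7, -0.1, 0.1]
opening: 0.0433
grip_force: 0.0
```

Emit:
{"op": "carry_out", "data": {"deltas": [[2.3,1.6,0,0,0,0,0.23],[2.3,1.6,0,0,0,0,0.23],[2.3,1.6,0,0,0,0,0.23],[2.3,1.6,0,0,0,0,0.23],[2.3,1.6,0,0,0,0,0.23],[0,0,0,0,0,0,0.23],[0,0,0,0,0,0,0.23],[0,0,0,0,0,0,0.23]]}}

```text
time: 2.77
tool_pos: [0.5299, -0.0186, 0.2108]
tool_rot: [-3.14, 0.0, 1.501]
contact_force: [-0.2, -0.3, 0.2]
opening: 0.0213
grip_force: 0.0
```

Run:
```python
from h import *
c=shot('wrist','w1.png')
M=np.linalg.inv(c['world_to_cam']);print(c['fx'],c['cx'],c['cy'],np.round(M,3));s=robot.observe();print(s['tool_pos'],s['tool_rot'],s['opening'])
```

```text
268.4869163994407 257.7856368430166 190.72533707638667 [[ 0.998  0.066  0.021  0.535]
 [-0.069  0.958  0.279  0.056]
 [-0.002 -0.28   0.96   0.385]
 [ 0.     0.     0.     1.   ]]
[ 0.52985026 -0.01893906  0.21105266] [-3.14060300e+00  3.53280892e-04  1.50032976e+00] 0.02118035267467046
```

View pics/w1.png

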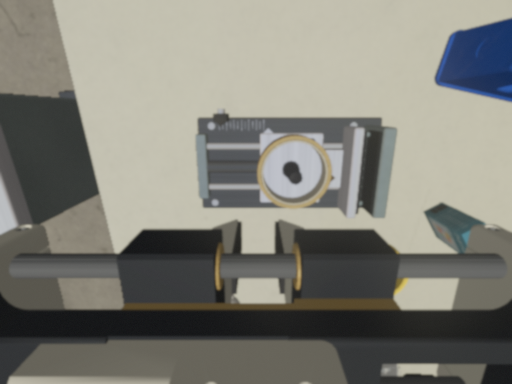

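The wrist view shows the roll centred near (294,171), the handle top near (291,170), the pointer tip near (268,130) and the set clip near (220,117).

Run:
```python
from h import *
c=load('wrist');im=c['image'];hsv=cv2.cvtColor(im,cv2.COLOR_BGR2HSV)
m=cv2.inRange(hsv,(8,70,60),(28,255,255));m[:125]=0;m[215:]=0;m[:,:245]=0;m[:,345:]=0
ct=max(cv2.findContours(m,0,2)[0],key=cv2.contourArea);x,y,w,h=cv2.boundingRect(ct);print(x,y,w,h)
e=cv2.fitEllipse(cv2.convexHull(ct));print(e,onz(c,*e[0],.064),onz(c,x,e[0][1],.064),onz(c,x+w,e[0][1],.064))
g=cv2.cvtColor(im,cv2.COLOR_BGR2GRAY)
k=(g<50).astype('uint8');k[:155]=0;k[190:]=0;k[:,:275]=0;k[:,312:]=0
ct=max(cv2.findContours(k,0,2)[0],key=cv2.contourArea);print('dark',cv2.boundingRect(ct),cv2.minEnclosingCircle(ct))
print('handle',onz(c,290,168.5,.09))
# plate left edge direction
for u in (205,240,300,340):
    col=g[100:135,u].astype(int);v=100+np.argmin(np.diff(col));print(u,v,onz(c,u,v+.5,.012))
cv2.imwrite('pics/w1c.png',cv2.resize(im[100:200,190:345],None,fx=5,fy=5,interpolation=cv2.INTER_CUBIC))
```

```text
257 135 75 73
((293.83905029296875, 171.620849609375), (72.4050064086914, 73.94060516357422), 83.02428436279297) [ 0.57335073 -0.01605473  0.064     ] [ 0.52858317 -0.01295635  0.064     ] [ 0.61969904 -0.01926251  0.064     ]Traceback (most recent call last):
  File "<stdin>", line 8, in <module>
ValueError: max() iterable argument is empty
```

Run:
```python
from h import *
c=load('wrist');im=c['image'];g=cv2.cvtColor(im,cv2.COLOR_BGR2GRAY)
cv2.imwrite('pics/w1c.png',cv2.resize(im[100:200,190:345],None,fx=5,fy=5,interpolation=cv2.INTER_CUBIC))
for u in (205,300,340,370):
    col=g[100:135,u].astype(int);v=100+np.argmin(np.diff(col));print(u,v,onz(c,u,v+.5,.012))
```

```text
205 117 [0.46326277 0.054444   0.012     ]
300 117 [0.59016092 0.04561221 0.012     ]
340 117 [0.64354143 0.04189707 0.012     ]
370 117 [0.68355728 0.03911207 0.012     ]
```

View pics/w1c.png

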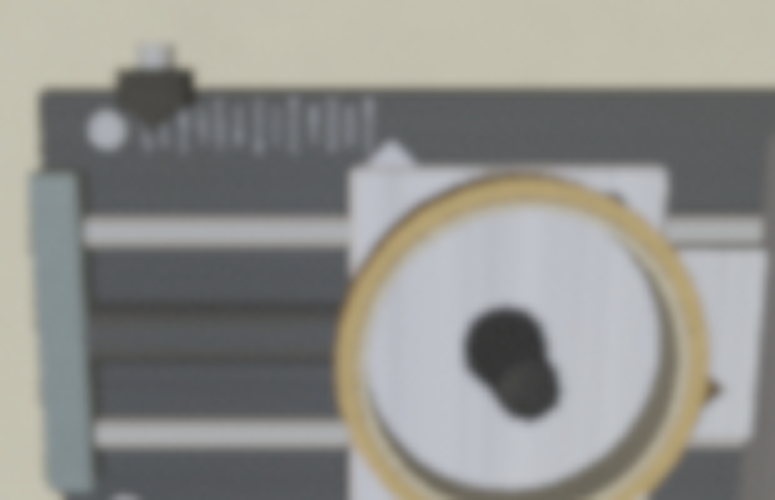

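The handle top is at crop (528,387) and its collar at (507,340). The pointer tip is at (392,138) and the clip point at (155,122).

Run:
```python
from h import *
c=load('wrist');f=lambda U,V,z:onz(c,(U+.5)/5-.5+190,(V+.5)/5-.5+100,z)
h=f(528,387,.09);h2=f(507,340,.046);p=f(392,138,.035);k=f(155,122,.037)
R2=R.from_euler('z',-.0695).as_matrix()
print(h,h2,p,k);print('handle->pointer clamp',R2.T@(p-h),R2.T@(p-h2),'ptr->clip',R2.T@(k-p))
t=np.array([.5735,-.017,.064]);s=robot.observe();T=R.from_euler('xyz',s['tool_rot']).as_matrix()
g=t-R2@[.041,0,0];print('grasp',g,'shift tool cm',100*T.T@(np.array([g[0],g[1],.051])-s['tool_pos']))
```

```text
[ 0.57156883 -0.01648804  0.09      ] [ 0.57204611 -0.01459841  0.046     ] [0.54596741 0.03719725 0.035     ] [0.48667212 0.04535493 0.037     ]
handle->pointer clamp [-0.02926774  0.05177782 -0.055     ] [-0.02961265  0.04985961 -0.011     ] ptr->clip [-0.05971864  0.00402028  0.002     ]
grasp [ 0.53259898 -0.01415279  0.064     ] shift tool cm [ 0.50244602  0.25633018 16.0048432 ]
```

Handle to pointer comes out at (-29.3, 51.8) mm against the stated (-30, 52), so the measurement holds. The clip is about 59.7 mm from the pointer's home. I'll descend on the front wall of the roll.

Emit:
{"op": "carry_out", "data": {"deltas": [[0.25,0.13,2,0,0,0,0.19],[0.25,0.13,2,0,0,0,0.19],[0,0,2,0,0,0,0.19],[0,0,2,0,0,0,0.19],[0,0,2,0,0,0,0.19],[0,0,2,0,0,0,0.19],[0,0,1,0,0,0,0.19],[0,0,0,0,0,0,0.19]]}}

```text
time: 3.48
tool_pos: [0.5316, -0.0142, 0.0794]
tool_rot: [-3.137, -0.0, 1.499]
contact_force: [-0.8, -1.1, -0.0]
opening: 0.0175
grip_force: 0.0
```

Run:
```python
from h import *
c=shot('wrist','w2.png');s=robot.observe();print(s['tool_pos'],s['opening'])
```

```text
[ 0.53274601 -0.01419379  0.08091483] 0.017268530609867615
```

View pics/w2.png

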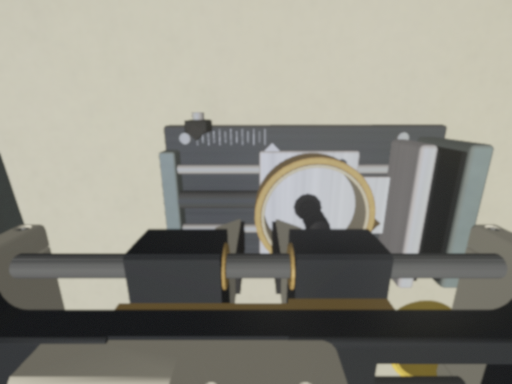

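The wrist view shows the fingers at columns 240 to 275 straddling the roll's front wall at about column 260. I'll go down and close.

Emit:
{"op": "carry_out", "data": {"deltas": [[0,0,0.7,0,0,0,0.19],[0,0,0.7,0,0,0,0.19],[0,0,0.7,0,0,0,0.19],[0,0,0.5,0,0,0,0.19],[0,0,0,0,0,0,0.19],[0,0,0,0,0,0,0.19],[0,0,0,0,0,0,0.14],[0,0,0,0,0,0,0.14]], "force": 20}}

```text
time: 4.2
tool_pos: [0.5338, -0.0135, 0.0556]
tool_rot: [3.141, 0.0, 1.501]
contact_force: [-0.2, 0.5, 0.7]
opening: 0.0133
grip_force: 0.0
```

Emit:
{"op": "carry_out", "data": {"deltas": [[0,0,0,0,0,0,0.1],[0,0,0,0,0,0,0.05],[0,0,0,0,0,0,0],[0,0,0,0,0,0,0],[0,0,0,0,0,0,0],[0,0,0,0,0,0,0],[0,0,0,0,0,0,0],[0,0,0,0,0,0,0]], "force": 20}}

```text
time: 4.87
tool_pos: [0.5335, -0.0135, 0.0553]
tool_rot: [-3.142, 0.0, 1.501]
contact_force: [-0.7, -0.1, 0.6]
opening: 0.0002
grip_force: 0.0
```

The fingers shut on nothing, so I'll look.

Run:
```python
from h import *
c=shot('wrist','w3.png');a=shot('scene');b=shot('top')
i=cv2.resize(a['image'][150:220,225:320],(400,295),interpolation=cv2.INTER_CUBIC)
cv2.imwrite('pics/m3.png',np.vstack([np.hstack([i,cv2.resize(b['image'][130:240,260:380],(400,295))]),cv2.resize(c['image'][100:290],(800,297))]))
```

```text
(no output)
```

View pics/m3.png

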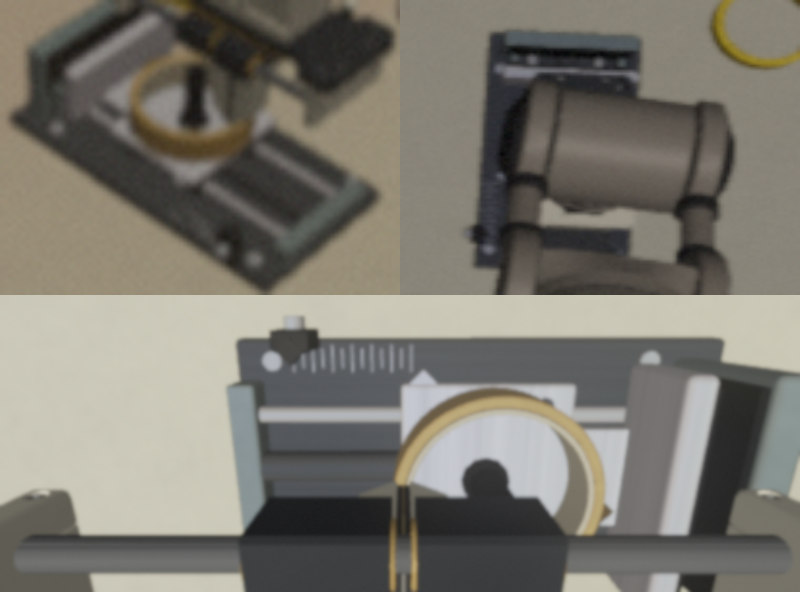

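Run:
```python
from h import *
c=load('wrist');s=robot.observe();T=R.from_euler('xyz',s['tool_rot']).as_matrix()
def pr(p):
    q=c['world_to_cam']@np.r_[p,1];return np.round([c['cx']+c['fx']*q[0]/-q[2],c['cy']-c['fy']*q[1]/-q[2]],1)
for d in([0,0,.008],[0,0,-.011],[.0095,0,.008],[-.0095,0,.008]):print(d,pr(s['tool_pos']+T@d))
ctr=np.array([.5735,-.017,.064])
print('ring front',pr(ctr-[.041,-.003,0]),'ring left',pr(ctr+[.003,.041,0]),'handletop',pr([.572,-.0165,.09]))
im=c['image'];hsv=cv2.cvtColor(im,cv2.COLOR_BGR2HSV)
m=cv2.inRange(hsv,(8,70,60),(28,255,255));m[:150]=0;m[222:]=0;m[:,:245]=0;m[:,400:]=0
P=np.argwhere(m)[:,::-1];print(P.min(0),P.max(0))
W=np.array([dep(c,u,v) for u,v in P]);W=W[(W[:,2]>.05)&(W[:,2]<.09)];print(len(W),np.percentile(W,[2,50,98],axis=0))
w=W[W[:,2]>.058]
A=np.c_[2*w[:,:2],np.ones(len(w))];x=np.linalg.lstsq(A,(w[:,:2]**2).sum(1),rcond=None)[0];print('circle',x[:2],np.sqrt(x[2]+x[0]**2+x[1]**2))
for u,v in [(254,213),(258,218),(262,213),(270,214),(260,222)]:print(u,v,im[v,u],dep(c,u,v))
```

```text
[0, 0, 0.008] [258.5 219.5]
[0, 0, -0.011] [258.5 230.5]
[0.0095, 0, 0.008] [258.5 207.2]
[-0.0095, 0, 0.008] [258.5 231.5]
ring front [257.  229.8] ring left [322.9 169.7] handletop [325.7 248.4]
[252 161] [385 221]
1706 [[ 0.53190064 -0.00921287  0.05151586]
 [ 0.56601634  0.01852474  0.06393327]
 [ 0.61542687  0.02738692  0.06538039]]
circle [ 0.57315898 -0.01650218] 0.042306379471328974
254 213 [ 96 138 159] [ 0.53128632 -0.00252027  0.06231783]
258 218 [118 164 183] [ 0.53374902 -0.00530993  0.06465344]
262 213 [139 164 175] [ 0.53660556 -0.00183831  0.06505488]
270 214 [201 195 192] [ 0.54229756 -0.01280846  0.03967873]
260 222 [71 83 88] [ 0.53503771 -0.00486508  0.07262568]
```

Run:
```python
from h import *
c=load('wrist')
for v in range(206,250,3):print(v,[(int(c['image'][v,u].mean()),*(np.round(dep(c,u,v)*1000).astype(int))) for u in(246,252,257,260,264,272)])
```

```text
206 [(84, np.int64(524), np.int64(-10), np.int64(27)), (84, np.int64(529), np.int64(-10), np.int64(27)), (132, np.int64(534), np.int64(3), np.int64(64)), (157, np.int64(536), np.int64(3), np.int64(65)), (149, np.int64(538), np.int64(2), np.int64(63)), (193, np.int64(544), np.int64(-6), np.int64(41))]
209 [(90, np.int64(524), np.int64(-12), np.int64(28)), (90, np.int64(528), np.int64(-12), np.int64(28)), (152, np.int64(534), np.int64(1), np.int64(64)), (158, np.int64(535), np.int64(1), np.int64(65)), (167, np.int64(538), np.int64(1), np.int64(64)), (194, np.int64(544), np.int64(-9), np.int64(40))]
212 [(90, np.int64(524), np.int64(-14), np.int64(29)), (92, np.int64(529), np.int64(-9), np.int64(44)), (157, np.int64(533), np.int64(-2), np.int64(63)), (155, np.int64(535), np.int64(-2), np.int64(63)), (179, np.int64(538), np.int64(-1), np.int64(64)), (194, np.int64(544), np.int64(-11), np.int64(39))]
215 [(87, np.int64(523), np.int64(-17), np.int64(29)), (98, np.int64(529), np.int64(-7), np.int64(53)), (160, np.int64(533), np.int64(-3), np.int64(64)), (151, np.int64(535), np.int64(-4), np
[... 2751 characters left out ...]
nt64(537), np.int64(20), np.int64(148)), (38, np.int64(540), np.int64(21), np.int64(152))]
245 [(30, np.int64(532), np.int64(22), np.int64(154)), (67, np.int64(534), np.int64(20), np.int64(151)), (53, np.int64(533), np.int64(-5), np.int64(103)), (39, np.int64(535), np.int64(-5), np.int64(104)), (73, np.int64(537), np.int64(20), np.int64(151)), (37, np.int64(540), np.int64(22), np.int64(154))]
248 [(30, np.int64(532), np.int64(22), np.int64(156)), (74, np.int64(534), np.int64(20), np.int64(153)), (53, np.int64(533), np.int64(-5), np.int64(106)), (37, np.int64(535), np.int64(-5), np.int64(107)), (84, np.int64(537), np.int64(20), np.int64(152)), (36, np.int64(540), np.int64(22), np.int64(156))]
```

Run:
```python
from h import *
a=load('scene');w=load('wrist')
i=cv2.resize(a['image'][160:200,245:300],(550,400),interpolation=cv2.INTER_CUBIC)
j=cv2.resize(w['image'][195:255,225:300],(500,400),interpolation=cv2.INTER_CUBIC)
cv2.imwrite('pics/m4.png',cv2.resize(np.hstack([i,j]),(800,305)))
def pr(c,p):
    q=c['world_to_cam']@np.r_[p,1];return np.round([c['cx']+c['fx']*q[0]/-q[2],c['cy']-c['fy']*q[1]/-q[2]],1)
for z in(.047,.066,.08):print(pr(a,[.5335,-.004,z]))
```

```text
[279.2 184.2]
[279.7 179.5]
[280.  175.9]
```

View pics/m4.png

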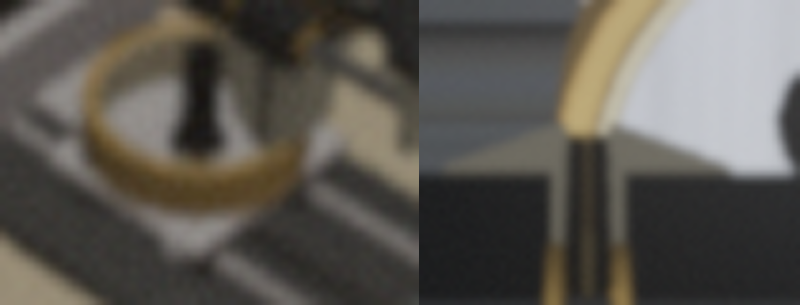

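Both views show the fingertips ending just above the roll, at z of about 0.068, while the measured TCP is 0.055. The tips are therefore about 13 mm behind the reported TCP instead of ahead of it. I'll reopen and go down further in small steps, watching the force.

Emit:
{"op": "carry_out", "data": {"deltas": [[0,-0.1,-0.2,0,0,0,0.19],[0,0,0,0,0,0,0.19],[0,0,0,0,0,0,0.19],[0,0,0,0,0,0,0.19],[0,0,0.3,0,0,0,0.19],[0,0,0.3,0,0,0,0.19],[0,0,0.3,0,0,0,0.19],[0,0,0,0,0,0,0.19]]}}

```text
time: 5.68
tool_pos: [0.532, -0.0134, 0.0474]
tool_rot: [-3.14, -0.0, 1.501]
contact_force: [-0.9, 0.2, -0.7]
opening: 0.0179
grip_force: 0.0
```

Emit:
{"op": "carry_out", "data": {"deltas": [[0,0,0.2,0,0,0,0.19],[0,0,0.2,0,0,0,0.19],[0,0,0.2,0,0,0,0.19],[0,0,0,0,0,0,0.19],[0,0,0,0,0,0,0.19],[0,0,0,0,0,0,0.19],[0,0,0,0,0,0,0.19],[0,0,0,0,0,0,0.19]]}}

```text
time: 6.35
tool_pos: [0.5326, -0.0134, 0.0424]
tool_rot: [3.141, 0.0, 1.501]
contact_force: [0.5, -1.9, 0.4]
opening: 0.0172
grip_force: 0.0
```

Run:
```python
from h import *
c=shot('wrist');a=shot('scene');s=robot.observe();print(s['tool_pos'],s['opening'],s['contact_force'])
for v in range(206,236,3):print(v,[(int(c['image'][v,u].mean()),*(int(x) for x in np.round(dep(c,u,v)*1000))) for u in(246,252,258,264,268,272)])
```

```text
[ 0.53255843 -0.01345197  0.04240322] 0.017566005252669197 [ 0.14133309 -0.16320874 -0.08592682]
206 [(63, 524, -7, 23), (64, 528, -7, 23), (91, 533, 3, 52), (157, 537, 7, 65), (158, 540, 7, 64), (164, 542, 7, 64)]
209 [(76, 524, -8, 27), (77, 528, -8, 25), (93, 533, 3, 58), (161, 537, 6, 65), (149, 540, 5, 64), (186, 542, 5, 65)]
212 [(87, 524, -10, 27), (88, 528, -10, 28), (114, 533, 3, 63), (159, 537, 4, 65), (160, 539, 4, 65), (186, 542, 3, 64)]
215 [(93, 523, -12, 28), (93, 528, -12, 28), (142, 533, 2, 65), (154, 537, 2, 64), (185, 539, 1, 65), (195, 542, -8, 42)]
218 [(94, 523, -14, 30), (94, 528, -14, 29), (156, 533, 0, 65), (149, 537, -1, 63), (187, 539, -1, 64), (198, 542, -11, 40)]
221 [(90, 523, -17, 28), (90, 527, -17, 27), (161, 533, -2, 64), (170, 537, -2, 65), (191, 539, -13, 40), (168, 542, -5, 59)]
224 [(84, 523, -20, 26), (89, 527, -20, 27), (163, 533, -5, 63), (182, 537, -4, 65), (198, 539, -15, 40), (132, 541, -5, 64)]
227 [(89, 521, -28, 12), (102, 526, -29, 11), (161, 533, -6, 64), (185, 536, -6, 66), (201, 539, -17, 40), (132, 541, -5, 68)]
230 [(86, 521, -31, 12), (109, 526, -32, 11), (159, 533, -8, 64), (184, 536, -8, 66), (202, 539, -20, 40), (128, 541, -7, 68)]
233 [(87, 537, 61, 216), (118, 526, -34, 13), (155, 533, -10, 65), (185, 536, -10, 64), (202, 539, -22, 40), (115, 541, -9, 69)]
```

The finger now shows down to about z 0.058 inside the wall, so the tips are on either side of it. I'll go 7 mm deeper and close.

Emit:
{"op": "carry_out", "data": {"deltas": [[0,0,0.2,0,0,0,0.19],[0,0,0.2,0,0,0,0.19],[0,0,0.2,0,0,0,0.19],[0,0,0.1,0,0,0,0.19],[0,0,0,0,0,0,0.19],[0,0,0,0,0,0,0.15],[0,0,0,0,0,0,0.12],[0,0,0,0,0,0,0.1]]}}

```text
time: 7.12
tool_pos: [0.5326, -0.0135, 0.0354]
tool_rot: [3.141, 0.0, 1.501]
contact_force: [-0.6, -0.6, 0.1]
opening: 0.0105
grip_force: 0.0
```

Emit:
{"op": "carry_out", "data": {"deltas": [[0,0,0,0,0,0,0.05],[0,0,0,0,0,0,0],[0,0,0,0,0,0,0],[0,0,0,0,0,0,0],[0,0,0,0,0,0,0],[0,0,0,0,0,0,0],[0,0,0,0,0,0,0],[0,0,0,0,0,0,0]], "force": 20}}

```text
time: 7.78
tool_pos: [0.5326, -0.0135, 0.0354]
tool_rot: [3.141, 0.0, 1.501]
contact_force: [-0.1, -1.3, 1.2]
opening: 0.0064
grip_force: 19.1
```

Gripped. Now lifting.

Emit:
{"op": "carry_out", "data": {"deltas": [[0,0,-0.5,0,0,0,0],[0,0,-1,0,0,0,0],[0,0,-1.5,0,0,0,0],[0,0,-1.5,0,0,0,0],[0,0,-1.5,0,0,0,0],[0,0,-1.5,0,0,0,0],[0,0,-1,0,0,0,0],[0,0,-0.5,0,0,0,0]]}}

```text
time: 8.45
tool_pos: [0.5332, -0.0135, 0.1273]
tool_rot: [3.139, 0.0, 1.501]
contact_force: [-0.7, -0.5, -1.5]
opening: 0.0059
grip_force: 19.2
```

Run:
```python
from h import *
c=shot('wrist','w5.png');s=robot.observe();print(s['tool_pos'],s['opening'],s['contact_force'],s['grip_force'])
im=c['image'];hsv=cv2.cvtColor(im,cv2.COLOR_BGR2HSV)
m=cv2.inRange(hsv,(8,70,60),(28,255,255));m[:120]=0;m[300:]=0;m[:,:225]=0;m[:,400:]=0
W=np.array([dep(c,u,v) for v,u in np.argwhere(m)]);W=W[(W[:,2]>.05)&(W[:,2]<.16)];print(len(W),np.percentile(W,[2,50,98],axis=0))
# tilt of the top rim: plane fit
top=W
for _ in range(4):
    A=np.c_[top[:,:2],np.ones(len(top))];x=np.linalg.lstsq(A,top[:,2],rcond=None)[0];r=W[:,2]-np.c_[W[:,:2],np.ones(len(W))]@x;top=W[r>-.002]
print(x,len(top),top.mean(0))
A=np.c_[2*top[:,:2],np.ones(len(top))];x=np.linalg.lstsq(A,(top[:,:2]**2).sum(1),rcond=None)[0];print('circle',x[:2],np.sqrt(x[2]+x[0]**2+x[1]**2))
```

```text
[ 0.53329919 -0.01350529  0.12739458] 0.005992947408629197 [-0.04785429 -0.54656137  0.4051343 ] 19.190579512214754
2719 [[ 0.53044084 -0.04522408  0.1399082 ]
 [ 0.5657713   0.01677569  0.15482583]
 [ 0.6170572   0.02827271  0.15687793]]
[-0.01928985  0.00029111  0.16629929] 2046 [0.57400488 0.00851845 0.15523127]
circle [ 0.5738482  -0.01645884] 0.042788633320780894
```

View pics/w5.png

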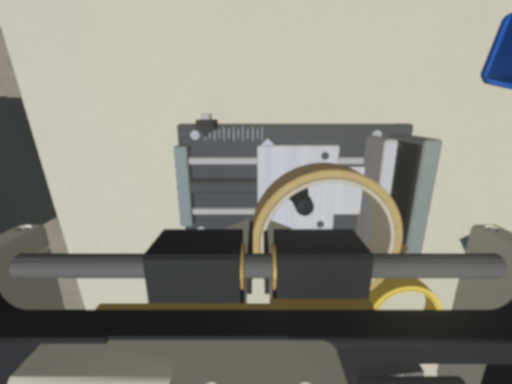

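The roll is held level with its rim at z 0.155, the handle is free and the carriage is at home. I'll carry it 20 cm to the left and lower it.

Emit:
{"op": "carry_out", "data": {"deltas": [[1.5,0,0,0,0,0,0],[2.8,0,0,0,0,0,0],[3,0,0,0,0,0,0],[3,0,0,0,0,0,0],[3,0,0,0,0,0,0],[3,0,0,0,0,0,0],[2.5,0,0,0,0,0,0],[1.2,0,0,0,0,0,0]]}}

```text
time: 9.17
tool_pos: [0.5458, 0.189, 0.1244]
tool_rot: [-3.14, -0.0, 1.503]
contact_force: [-0.1, -0.2, -0.8]
opening: 0.0059
grip_force: 19.3
```

Emit:
{"op": "carry_out", "data": {"deltas": [[0,0,1,0,0,0,0],[0,0,2,0,0,0,0],[0,0,2.2,0,0,0,0],[0,0,2,0,0,0,0],[0,0,1.8,0,0,0,0],[0,0,1.4,0,0,0,0],[0,0,0.8,0,0,0,0],[0,0,0.4,0,0,0,0]]}}

```text
time: 9.83
tool_pos: [0.5454, 0.1847, 0.0074]
tool_rot: [-3.138, 0.001, 1.5]
contact_force: [-0.9, 0.1, -0.3]
opening: 0.0065
grip_force: 19.3
```

Run:
```python
from h import *
c=shot('wrist');s=robot.observe();print(s['tool_pos'],s['opening'],s['contact_force'],s['grip_force'])
im=c['image'];hsv=cv2.cvtColor(im,cv2.COLOR_BGR2HSV)
m=cv2.inRange(hsv,(8,90,60),(28,255,255));m[:120]=0;m[300:]=0;m[:,:225]=0;m[:,420:]=0
W=np.array([dep(c,u,v) for v,u in np.argwhere(m)]);W=W[(W[:,2]>.01)&(W[:,2]<.07)];print(len(W),np.percentile(W,[2,50,90,98],axis=0))
```

```text
[0.54561385 0.18490332 0.00756339] 0.00625525583953454 [-0.54151625  0.24218955 -1.04703182] 19.310287666306984
2402 [[0.54261336 0.16992154 0.02158742]
 [0.57562713 0.21457181 0.03452173]
 [0.62620827 0.22497894 0.03625414]
 [0.63035295 0.2263165  0.03703842]]
```

Emit:
{"op": "carry_out", "data": {"deltas": [[0,0,0.3,0,0,0,0],[0,0,0.2,0,0,0,0],[0,0,0.2,0,0,0,0],[0,0,0.1,0,0,0,0],[0,0,0.1,0,0,0,0],[0,0,0.1,0,0,0,0],[0,0,0,0,0,0,0],[0,0,0,0,0,0,0]]}}

```text
time: 10.55
tool_pos: [0.5465, 0.1861, -0.0006]
tool_rot: [3.141, 0.0, 1.501]
contact_force: [-0.0, -0.1, -1.1]
opening: 0.0064
grip_force: 19.3
```

Emit:
{"op": "carry_out", "data": {"deltas": [[0,0,0.1,0,0,0,0],[0,0,0,0,0,0,0],[0,0,0.1,0,0,0,0],[0,0,0,0,0,0,0],[0,0,0,0,0,0,0],[0,0,0,0,0,0,0],[0,0,0,0,0,0,0],[0,0,0,0,0,0,0]]}}

```text
time: 11.22
tool_pos: [0.5465, 0.1861, -0.0027]
tool_rot: [3.142, 0.0, 1.501]
contact_force: [0.3, -0.6, 0.1]
opening: 0.0065
grip_force: 19.3
```

Run:
```python
from h import *
c=shot('wrist');s=robot.observe();print(s['tool_pos'],s['opening'],s['contact_force'],s['grip_force'])
im=c['image'];hsv=cv2.cvtColor(im,cv2.COLOR_BGR2HSV)
m=cv2.inRange(hsv,(8,90,60),(28,255,255));m[:120]=0;m[300:]=0;m[:,:225]=0;m[:,420:]=0
W=np.array([dep(c,u,v) for v,u in np.argwhere(m)]);W=W[(W[:,2]>.01)&(W[:,2]<.07)];print(len(W),np.percentile(W,[2,50,90,98],axis=0))
```

```text
[ 0.54654023  0.18606652 -0.00267446] 0.0065726001104398244 [-0.08548139  0.2843919  -1.69382561] 19.30630955073866
2398 [[0.54359282 0.1553054  0.01229975]
 [0.57693598 0.21622118 0.02476462]
 [0.62718638 0.22646867 0.02631748]
 [0.63136434 0.22780899 0.0271053 ]]
```

Emit:
{"op": "carry_out", "data": {"deltas": [[0,0,0.1,0,0,0,0],[0,0,0,0,0,0,0],[0,0,0.1,0,0,0,0],[0,0,0,0,0,0,0],[0,0,0,0,0,0,0],[0,0,0,0,0,0,0],[0,0,0,0,0,0,0],[0,0,0,0,0,0,0]]}}

```text
time: 11.93
tool_pos: [0.5466, 0.1861, -0.0046]
tool_rot: [3.141, 0.0, 1.501]
contact_force: [-1.2, 0.4, 1.8]
opening: 0.0062
grip_force: 19.3
```

Emit:
{"op": "carry_out", "data": {"deltas": [[0,0,0,0,0,0,0.1],[0,0,0,0,0,0,0.2],[0,0,0,0,0,0,0.2],[0,0,0,0,0,0,0.2],[0,0,0,0,0,0,0.2],[0,0,0,0,0,0,0.2],[0,0,0,0,0,0,0.2],[0,0,0,0,0,0,0.2]]}}

```text
time: 12.6
tool_pos: [0.5465, 0.1861, -0.0048]
tool_rot: [-3.142, 0.0, 1.501]
contact_force: [-0.5, 0.3, 0.3]
opening: 0.0183
grip_force: 0.0
```

Emit:
{"op": "carry_out", "data": {"deltas": [[0,0,-0.3,0,0,0,0.2],[0,0,-0.6,0,0,0,0.2],[0,0,-1,0,0,0,0.2],[0,0,-2,0,0,0,0.2],[0,0,-3,0,0,0,0.3],[0,0,-3,0,0,0,0.5],[0,0,-3,0,0,0,0.6],[0,0,-1,0,0,0,0.6]]}}

```text
time: 13.27
tool_pos: [0.5488, 0.1866, 0.1402]
tool_rot: [3.133, -0.002, 1.501]
contact_force: [1.0, 0.2, 0.3]
opening: 0.0405
grip_force: 0.0
```

Run:
```python
from h import *
c=shot('wrist');s=robot.observe();print(s['tool_pos'],s['tool_rot'],s['opening'],s['contact_force'])
im=c['image'];hsv=cv2.cvtColor(im,cv2.COLOR_BGR2HSV)
m=cv2.inRange(hsv,(8,90,60),(28,255,255))
W=np.array([dep(c,u,v) for v,u in np.argwhere(m)]);W=W[(W[:,2]>.017)&(W[:,2]<.05)&(abs(W[:,0]-.587)<.07)&(abs(W[:,1]-.18)<.07)]
x=np.linalg.lstsq(np.c_[W[:,:2],np.ones(len(W))],W[:,2],rcond=None)[0];print(len(W),x,np.percentile(W,[2,50,98],axis=0))
T=R.from_euler('xyz',s['tool_rot']).as_matrix()
print('to handle, TCP z .16, cm',100*T.T@(np.array([.572,-.0165,.16])-s['tool_pos']))
```

```text
[0.54900712 0.18665008 0.14017241] [ 3.13256907e+00 -2.39979233e-03  1.50088723e+00] 0.04443197415375356 [0.22839947 0.936958   1.61704518]
296 [-0.00301415 -0.00169176  0.02623322] [[0.54687892 0.14261013 0.022184  ]
 [0.5855229  0.21611881 0.02422059]
 [0.63093216 0.22754383 0.02541257]]
to handle, TCP z .16, cm [-20.09995958   3.73089482  -1.99741634]
```

The roll lies flat, with its rim at z 0.024 and no tilt. Next I'll move over the handle.

Emit:
{"op": "carry_out", "data": {"deltas": [[-1.5,0.3,-1,0,0,0,0.6],[-3,0.5,-1,0,0,0,0.6],[-3.1,0.6,0,0,0,0,0.6],[-3.1,0.6,0,0,0,0,0.6],[-3.1,0.6,0,0,0,0,0.6],[-3.1,0.6,0,0,0,0,0.6],[-2.2,0.4,0,0,0,0,0.6],[-1.0,0.1,0,0,0,0,0.6]]}}

```text
time: 13.98
tool_pos: [0.5691, -0.0199, 0.1534]
tool_rot: [-3.14, 0.001, 1.498]
contact_force: [0.1, 0.2, 0.6]
opening: 0.0553
grip_force: 0.0
```

Emit:
{"op": "carry_out", "data": {"deltas": [[0,0,1.5,0,0,0,0.6],[0,0,1.5,0,0,0,0.6],[0,0,1,0,0,0,0.6],[0,0,0,0,0,0,0.6],[0,0,0,0,0,0,0.6],[0,0,0,0,0,0,0.6],[0,0,0,0,0,0,0.6],[0,0,0,0,0,0,0.6]]}}

```text
time: 14.65
tool_pos: [0.5698, -0.0168, 0.1151]
tool_rot: [3.14, 0.0, 1.501]
contact_force: [-1.0, 0.5, -0.2]
opening: 0.0552
grip_force: 0.0
```

Run:
```python
from h import *
c=shot('wrist','w6.png');s=robot.observe();print(s['tool_pos'],s['tool_rot'],s['opening'],s['contact_force'])
T=R.from_euler('xyz',s['tool_rot']).as_matrix()
print('to handle, TCP z .039, cm',100*T.T@(np.array([.572,-.0165,.039])-s['tool_pos']))
def pr(p):
    q=c['world_to_cam']@np.r_[p,1];return np.round([c['cx']+c['fx']*q[0]/-q[2],c['cy']-c['fy']*q[1]/-q[2]],1)
print('expect handle collar',pr([.572,-.0165,.046]),'top',pr([.572,-.0165,.09]),'ptr',pr([.546,.0372,.035]),'clip',pr([.4867,.0454,.037]))
```

```text
[ 0.56971813 -0.01691059  0.11499171] [3.14031069e+00 2.08971156e-04 1.50108989e+00] 0.05525829739829607 [0.0451207  0.02010453 0.56515467]
to handle, TCP z .039, cm [0.05844099 0.21503068 7.5994405 ]
expect handle collar [260.5 194.3] top [261.1 210.6] ptr [228.7 137.7] clip [163.4 133.4]
```

View pics/w6.png

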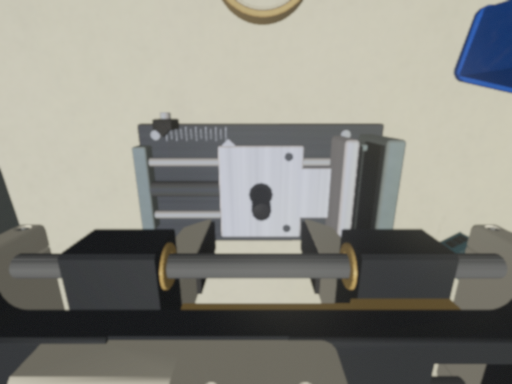

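The handle top is at (261,211), the pointer at (228,141) and the clip point at (163,135), all within a few pixels of the prediction. The jaws straddle the handle. I'll go down and grip.

Emit:
{"op": "carry_out", "data": {"deltas": [[0,0.2,1,0,0,0,0.6],[0,0,1.4,0,0,0,0.6],[0,0,1.4,0,0,0,0.6],[0,0,1.4,0,0,0,0.6],[0,0,1.2,0,0,0,0.6],[0,0,0.7,0,0,0,0.6],[0,0,0.4,0,0,0,0.5],[0,0,0,0,0,0,0.4]]}}

```text
time: 15.37
tool_pos: [0.5709, -0.0171, 0.0384]
tool_rot: [-3.14, -0.0, 1.501]
contact_force: [0.2, -0.5, 0.2]
opening: 0.046
grip_force: 0.0
```

Emit:
{"op": "carry_out", "data": {"deltas": [[0,0,0,0,0,0,0.3],[0,0,0,0,0,0,0.2],[0,0,0,0,0,0,0.1],[0,0,0,0,0,0,0],[0,0,0,0,0,0,0],[0,0,0,0,0,0,0],[0,0,0,0,0,0,0],[0,0,0,0,0,0,0]], "force": 45}}

```text
time: 16.03
tool_pos: [0.5725, -0.0173, 0.0399]
tool_rot: [3.139, 0.0, 1.501]
contact_force: [5.1, 0.1, 1.7]
opening: 0.015
grip_force: 45.0
```

Gripped. I'll pull 5 cm, then measure.

Emit:
{"op": "carry_out", "data": {"deltas": [[0,-0.4,0,0,0,0,0],[0,-0.8,0,0,0,0,0],[0,-1,0,0,0,0,0],[0,-1,0,0,0,0,0],[0,-1,0,0,0,0,0],[0,-0.5,0,0,0,0,0],[0,-0.3,0,0,0,0,0],[0,0,0,0,0,0,0]]}}

```text
time: 16.7
tool_pos: [0.5232, -0.0139, 0.0399]
tool_rot: [3.137, 0.0, 1.501]
contact_force: [9.4, -0.0, -4.0]
opening: 0.015
grip_force: 45.0
```

Run:
```python
from h import *
c=shot('wrist');s=robot.observe();print(s['tool_pos'],s['tool_rot'],s['opening'],s['contact_force'],s['grip_force'])
def pr(p):
    q=c['world_to_cam']@np.r_[p,1];return np.round([c['cx']+c['fx']*q[0]/-q[2],c['cy']-c['fy']*q[1]/-q[2]],1)
d=np.array([.5725,-.0173])-s['tool_pos'][:2];print('moved',np.hypot(*d))
p0=np.array([.546,.0372,.035]);p0[:2]-=d;k=np.array([.4867,.0454,.037]);print(pr(p0),pr(k))
g=cv2.cvtColor(c['image'],cv2.COLOR_BGR2GRAY);u,v=pr(p0).astype(int);a,b=pr(k).astype(int)
print(g[v-8:v+9,u-14:u+15]);print('clip');print(g[b-8:b+9,a-14:a+15])
```

```text
[ 0.5235548  -0.0139211   0.03987834] [3.13660916e+00 2.80054455e-04 1.50053934e+00] 0.014810997150792506 [10.31344697  0.42072269 -4.24993427] 45.005337595939636
moved 0.049061689512764343
[213.2 147.6] [196.  141.6]
[[ 71  73  84  99 100  93  92  94 103 124 135 124 104  94  95 106 124 129
  116 102  95  98 114 133 132 113  99  96 100]
 [ 70  75  99 124 121 103  94  94 102 122 134 124 105  96  95 107 125 129
  117 102  95  97 115 135 134 117 101  95 100]
 [ 70  79 111 137 131 109  95  94 102 122 136 126 105  95  97 108 125 131
  118 102  96  97 113 133 135 119 101  96 100]
 [ 73  87 117 141 136 112  97  94 101 123 140 130 107  96  96 107 127 135
  121 103  96  97 111 129 132 118 102  96 101]
 [ 81  91 118 141 136 113  97  94 100 123 141 133 109  96  94 105 124 135
  124 105  95  97 108 125 130 117 101  96  98]
 [ 87  95 115 136 132 113  97  94  99 121 142 134 109  97  95 103 122 134
  124 105  95  97 108 125 129 116 101  96  99]
 [ 90  95 114 133 130 112  96  93  99 120 141 134 109  95  94 101 120 133
  123 105  95  95 107 125 129 117 101  94  98]
 [ 91  94 110 130 130 114  98  93  
[... 2538 characters left out ...]
118  98  91  88  85  80  75  74  72  74  80  87
   95 115 136 132 113  97  94  99 121 142 134]
 [181 180 180 177 167 142 112  95  91  90  88  84  83  87  91  90  89  90
   95 114 133 130 112  96  93  99 120 141 134]
 [181 180 179 173 158 132 105  92  90  90  89  89  95 109 115 107  95  91
   94 110 130 130 114  98  93  97 120 142 134]
 [179 178 173 162 141 115  96  90  90  90  90  92 101 120 129 117 100  91
   93 105 122 123 111  97  92  97 118 140 134]
 [172 167 158 140 117  99  91  90  89  90  90  91 101 121 132 121 100  91
   91  96 106 109 101  93  91  95 115 136 134]
 [149 143 128 112  99  92  89  89  91  89  90  91  99 118 130 120 102  92
   90  92  95  96  93  91  90  94 111 133 142]]
```

Pointer tip at (211.3,149.5), clip point at (196.2,144.3).

Run:
```python
from h import *
c=load('wrist');p=onz(c,211.3,149.3,.035)
for z in(.03,.038):
  k=onz(c,196.2,144.3,z);print(p,k,R.from_euler('z',-.0695).inv().apply(k-p)*1000)
```

```text
[0.49565736 0.03952427 0.035     ] [0.48497406 0.04300596 0.03      ] [-10.89929444   2.73139015  -5.        ]
[0.49565736 0.03952427 0.035     ] [0.48681761 0.04378396 0.038     ] [-9.11421951  3.63553827  3.        ]
```

Emit:
{"op": "carry_out", "data": {"deltas": [[0,-0.3,0,0,0,0,0],[0,-0.3,0,0,0,0,0],[0,-0.3,0,0,0,0,0],[0,-0.1,0,0,0,0,0],[0,0,0,0,0,0,0],[0,0,0,0,0,0,0],[0,0,0,0,0,0,0],[0,0,0,0,0,0,0]]}}

```text
time: 17.42
tool_pos: [0.5142, -0.0133, 0.0399]
tool_rot: [3.136, 0.0, 1.501]
contact_force: [9.9, 0.1, -3.9]
opening: 0.0152
grip_force: 45.0
```

Run:
```python
from h import *
c=shot('wrist');s=robot.observe();print(s['tool_pos'],s['opening'],s['contact_force'],s['grip_force'])
def pr(p):
    q=c['world_to_cam']@np.r_[p,1];return np.round([c['cx']+c['fx']*q[0]/-q[2],c['cy']-c['fy']*q[1]/-q[2]],1)
k=np.array([.486,.0433,.034]);a,b=pr(k).astype(int)
g=cv2.cvtColor(c['image'],cv2.COLOR_BGR2GRAY);print(a,b);print(g[b-5:b+13,a-10:a+11])
```

```text
[ 0.5142018  -0.01326352  0.03987704] 0.015134264045445121 [10.14155543  0.18207607 -2.91167453] 45.00795364379883
210 144
[[ 98  84  78  74  73  74  73  73  72  73  72  72  72  74  78  82  86  89
   91  96 120]
 [110  92  84  79  75  73  73  73  72  72  72  73  74  80  93  99  96  93
   92  98 120]
 [122  98  90  84  79  76  73  73  73  72  72  72  74  90 112 116 106  96
   93  97 119]
 [130 103  92  89  85  79  75  73  73  72  73  71  76  98 124 128 114  98
   94  98 120]
 [134 105  93  90  88  85  80  76  73  72  71  72  80 105 129 132 116 100
   94  98 120]
 [131 104  93  92  91  89  86  82  78  74  72  76  86 106 126 130 115  99
   95  98 119]
 [123  99  92  91  91  90  92  94  92  83  78  81  90 105 124 127 114  99
   94  96 115]
 [113  96  91  91  90  91  95 106 111 101  90  87  92 104 121 125 113  98
   92  95 112]
 [102  91  90  91  91  91  98 115 126 115  99  91  93 102 116 120 108  95
   92  95 111]
 [ 93  89  89  90  90  90  98 119 135 127 107 101  99 100 105 107 100  94
   91  94 111]
 [ 90  90  90  89  89  90  95 116 135 132 124 125 122 110 102  97  93  92
   91  94 108]
 [ 90  90  90  89  89  90  93 109 127 137 150 159 153 133 113  99  93  92
   91  92 102]
 [ 91  90  91  90  91  90  93 105 128 152 171 179 176 159 135 113  99  94
   92  93  95]
 [ 91  91  91  90  91  93  99 118 144 169 182 188 186 177 159 136 114 100
   95  93  93]
 [ 90  90  90  91  92  99 116 142 166 180 187 190 189 186 177 160 138 115
  101  96  93]
 [ 90  90  90  92  99 117 143 166 180 187 189 190 190 189 187 179 164 142
  118 102  95]
 [ 89  90  91  98 116 143 167 181 187 190 190 189 189 190 189 187 180 165
  142 118 102]
 [ 91  92  99 118 144 167 182 188 190 190 191 189 190 190 190 190 187 181
  165 142 118]]
```

The pointer and the clip point are about one pixel (roughly 0.7 mm) apart, and the grip is holding against about 10 N. I'll hold briefly and hand in.

Emit:
{"op": "carry_out", "data": {"deltas": [[0,0,0,0,0,0,0],[0,0,0,0,0,0,0],[0,0,0,0,0,0,0],[0,0,0,0,0,0,0],[0,0,0,0,0,0,0],[0,0,0,0,0,0,0],[0,0,0,0,0,0,0],[0,0,0,0,0,0,0]]}}

```text
time: 18.13
tool_pos: [0.5142, -0.0133, 0.0399]
tool_rot: [3.136, 0.0, 1.501]
contact_force: [10.9, 0.3, -3.3]
opening: 0.0148
grip_force: 45.0
```

```bash
python3 -c "
from cell import robot
print(robot.observe()['tool_pos']);print(robot.hand_in())"
```

```text
[ 0.51423256 -0.0132868   0.03989398]
the job is handed in; nothing more can be done
None
```

I handed the job in at about 18 s, and no verdict came back: the roll measured flat on the bare bench left of the clamp, and the gripper is holding the handle against the spring with the pointer about 1 mm from the set clip's point.

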